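# Hold a lens barrel home in the bonding fixture

## Robot

A 7-joint arm with a two-finger parallel gripper is mounted at the origin on the work surface. World frame = base frame: x ahead of the robot, y to its left, z up, the work surface at z = 0. Lengths are in m, angles in rad, forces in N, time in s.
With the tool pointing down it reaches from about 0.4 to 0.9 m from the base axis. Payload 5.5 kg.
Tool frame: the origin (TCP) lies midway between the tips of the shut fingers; the grasp point (between the pads) lies 19 mm behind it (ctrl.hold_point_z is the z of the grasp point in the tool frame, in m); z points along the fingers, x is the direction in which the jaws open and shut, and the axes are right-handed (so a half turn about z gives the same grasp; the last joint's range is limited). The gripper opens to 92 mm and grips with 3 to 60 N. Pads are 19 mm wide; open, the fingers measure 130 mm over their backs; the gripper's body (75 mm by 190 mm) begins 47 mm behind the grasp point.
Start: joints at [-1.069, 0.501, -0.427, 1.55, 0.221, 1.138, -0.21], TCP at [0.154, 0.632, 0.187] pointing down, gripper open.
Joint ranges: [-2.88, 2.88], [-0.31, 2.03], [-1.54, 1.56], [0.2, 2.42], [-1.41, 4.55], [0.19, 2.02], [-2.57, 2.57]. Speed limits (rad/s): [2.57, 2.57, 3.14, 3.14, 3.14, 3.14, 3.14].

## Interface

Orientations are given as [roll, pitch, yaw] about the fixed x, y, z axes, in that order (R = Rz(yaw) Ry(pitch) Rx(roll)).
In Python, from plant import monitor, optics, workorder, recognise, cut_out, pinpoint, ctrl gives the robot as it stands. The module is installed in compiled form; this text tells all that it offers.
- The arm moves only by the tool servo_tool, never from a script. Its argument "plan" is a list of rows, each an object with "delta_pos": the shift along the tool's x, y, z in cm, a list of three; "twist": the turn, a rotation vector about the tool's x, y, z in degrees, a list of three; "grip": the finger opening in cm, from 0 to 9.18. In form: [{"delta_pos": [dx, dy, dz], "twist": [rx, ry, rz], "grip": grip}, ...]. A call has 1 to 12 rows; each row shifts and turns the pose as measured when the row begins, along the tool's axes as they then stand; what a row does not reach is not made up. A row lasts 1/10 s, in which the tool goes at most 50 mm and 8.59 degrees, less where a joint would pass 70% of its speed; a pose out of reach is approached as far as the arm can. A call with a gripper value outside its range is refused whole. The fingers move at their own pace and stop on an object; "squeeze" is the grip in N (left out, the last holds). Time passes only in rows, so rows that do not move let the fingers close. It gives the time, the measured TCP pose, the force and the opening at its end, in the units of the state.
- monitor.get_state(): the state, without advancing time (a new reading comes with each control period).
- optics.capture(name): name is "side" or "top" or "wrist"; returns (picture, depth): 420x560x3 uint8, red, green, blue; 420x560 float32, m along the optical axis (not along the pixel's ray), 0 where there is no reading.
- optics.camera_info(name): a dict with "fovy" (degrees; the focal length in pixels is half the picture's height over the tangent of half this angle, whatever the lens; pixels are square), "cx", "cy" (the principal point, pixels), "xyz" and "rotation" of the camera in the world; the wrist camera has in their place "tool_from_camera" (4x4, takes a point from camera to tool coordinates, whose origin is the TCP and whose axes are the tool frame's). Camera axes: x right, y down, z forward; pixel columns grow to the right and rows downward; lengths in m; the calibration is good to about 2 mm. A picture is of the moment at which its call begins: read the wrist's pose just before it. camera_info takes no time and is no camera call.
- workorder.close_job(): hands the job in, once; it reports no verdict.
Trained networks look in the newest picture that a camera, given by its name, has taken for a name from the list of things; names that differ only in an ending like _2 or _b are one class to them, and where a whole thing is asked for, a point or a joint stands for the part that bears it (a point fixed in the world has none). Each returns a list of dicts, best first, with "p" (0 to 1); they miss things now and then, are a little off and sometimes report something else, mostly with a low value. They report only what shows in the picture. A call takes as long as a camera call.
- recognise(label, camera): "uv" ([column, row] in pixels, amid what is visible of it).
- cut_out(label, camera): "mask" (420x560 bool, what is visible of it) and "uv" ([column, row] in pixels, amid what is visible of it).
- pinpoint(label, camera): "uv" ([column, row] in pixels: a listed point, or the origin of a listed thing).
The state is a dict: "t": time; "joint_positions": joint angles; "joint_velocities": joint speeds; "joint_torque": joint torques, N m; "tool_pos": TCP position; "eef_rot": TCP orientation; "wrist_force": force on the tool from outside, world axes, zero at the start; "moment": the same for the moment, N m; "grip_width": finger opening in m.
Only numpy, scipy, OpenCV 4.12 (cv2) and the standard library are available. Lean on these libraries where they do the work, as an engineer would, in place of code of your own. Each camera call takes 0.05 s, during which the arm holds its last target.

## Task

Stand the lens barrel with the blue ring upright in the channel of the bonding fixture, in front of the orange-tipped spring plunger, then slide it along the channel, pushing the plunger in until the barrel meets the grey fence. Keep it pressed firmly against the fence without slamming or crushing it, and finish while still holding it there: do not let go. Leave the other barrels, the pink dispenser and the yellow blow gun where they are.

Things in the scene. Friction and masses are not known exactly. Their poses are not given: they have to be found in the camera images.
- barrel: Loose black lens barrel with a BLUE ring near its top, upright, about 0.28 kg. Cylinder 54 mm in diameter from the foot to 66 mm high, then a 47 mm neck up to 80 mm; the ring (52 mm) is 66 to 75 mm up; a blue rim around the front lens on top. Origin: centre of its underside; z along its axis. It stands on a white sheet 3 mm thick, at least 125 mm from its neighbours, centre to centre.
- barrel_silver: Black lens barrel like the blue-ringed one (same sizes, origin and axes), but its coloured ring is silver. A bystander: leave it alone.
- barrel_red: Black lens barrel like the blue-ringed one (same sizes, origin and axes), but its coloured ring is red. A bystander: leave it alone.
- fixture: Bonding fixture fixed to the table: aluminium bed 220 x 110 mm, 12 mm thick. Origin: centre of its underside, at table height; x runs along the channel towards the plunger and fence (yaw varies), y across, z up. Channel: floor is the bed top (slippery white liner), between two dark guide bars with inner faces at y = +-30 mm, tops at z = 22 mm, from x = -100 to +50 mm; open above and at its -x end.
- fence: Grey upright fence of the fixture, the hard stop: 90 mm wide, 20 mm thick, 62 mm high above the bed (top 74 mm above the table). Origin: foot of the middle of its flat front face, at x = +50, y = 0, z = 12 mm in the fixture's frame; axes as the fixture's. Behind it is a steel spring housing of 30 mm diameter.
- load_point (a point): Point on the channel floor, on the centre line, at x = -35, y = 0, z = 12 mm in the fixture's frame: a good place to set the barrel's foot down, 44 mm short of touching the plunger. The barrel may be pushed on in the grip, or with shut fingers from behind at about the height of the plunger. Axes as the fixture's.
- plunger_tip (a point): Centre of the orange flat tip (18 mm diameter) of the spring plunger, which stands 14 mm out of the fence towards the channel, 40 mm above the bed. Moves with the plunger. Axes as the fixture's.
- plunger (a joint): How far the plunger is pushed in, in m: 0 free, 0.014 when its tip is level with the fence face. Spring force 3 N at first, 10 N when level (0.5 N per mm); it springs out when let go. A barrel in the channel touches the plunger with its axis at x = +9 mm of the fixture, and the fence at x = +23 mm.
- dispenser: Pink square bottle with a steel pump top, 60 x 60 mm, 125 mm high, origin under its centre. A bystander: leave it alone.
- blow_gun: Yellow air blow gun lying on the table, about 230 mm long and 26 mm high, origin under its body, x along its steel nozzle. A bystander: leave it alone.

How it is judged:
On the way, in this order (a step that is already met when the one before it is completed fails the run):
1. The blue-ringed barrel stands upright on the channel floor, in front of the plunger, which is not yet pushed in (z of barrel in the frame of fixture between 0.008 and 0.016 m and y of barrel in the frame of fixture between -0.006 and 0.006 m and angle between barrel's own z axis and vertical below 0.08 rad and x of barrel in the frame of fixture between -0.11 and 0.016 m and value of joint plunger below 0.007 m), for 0.1 s.
2. The robot presses the barrel against the fence, with the plunger pushed in (z of barrel in the frame of fixture between 0.008 and 0.016 m and y of barrel in the frame of fixture between -0.006 and 0.006 m and angle between barrel's own z axis and vertical below 0.08 rad and value of joint plunger above 0.0125 m and x of barrel in the frame of fixture above 0.021 m and contact force between barrel and fence above 2 N and (contact force between barrel and the fingers above 1 N or contact force between barrel and the arm above 1 N)), for 0.5 s.
At the end, for the whole second after the job is handed in: The robot still presses the blue-ringed barrel (1 N or more) against the fence (2 N or more), plunger in over 12.5 mm, barrel within 2 mm of home along the channel, 6 mm of its centre line and 4 mm of its floor, upright within 0.08 rad, still (under 0.02 m/s) (all of step 2 and linear speed of barrel below 0.02 m/s); the arm keeps its last pose, push and grip.
It fails at once if the blue-ringed barrel slams or is crushed against the fixture (over 60 N) (contact force between barrel and fixture above 60 N).
It fails at once if the silver-ringed barrel is moved by more than 30 mm or tipped (distance of barrel_silver from where it was at the start of the episode above 0.03 m or angle between barrel_silver's own z axis and vertical above 0.35 rad).
It fails at once if the red-ringed barrel is moved by more than 30 mm or tipped (distance of barrel_red from where it was at the start of the episode above 0.03 m or angle between barrel_red's own z axis and vertical above 0.35 rad).
It fails at once if the pink dispenser is moved by more than 30 mm or tipped (distance of dispenser from where it was at the start of the episode above 0.03 m or angle between dispenser's own z axis and vertical above 0.35 rad).
It fails at once if the yellow blow gun is moved by more than 30 mm or tipped (distance of blow_gun from where it was at the start of the episode above 0.03 m or angle between blow_gun's own z axis and vertical above 0.35 rad).
It also fails if it takes over 64 s, if anything falls off the work surface, if the arm or the gripper's body presses on something with over 40 N, if the wrist force passes 120 N, or if a joint passes its speed limit or range.

## Working session

There is one attempt and no reset: what is moved stays moved. The work goes in short steps, Python scripts to look and compute and a tool call to move; the robot and the scene stay as the last step left them, time stands still between calls to the robot, and variables do not carry over. Pictures are saved under pics/ and viewed, and the job is handed in when it is done.

Besides the shell and the picture viewer there is one more tool, called after "Emit:" in YAML: its name, and indented under it one key for each argument. servo_tool: Moves the arm, as the interface text tells. Its arguments: {"type":"object","properties":{"plan":{"type":"array"},"squeeze":{"type":"number"}},"required":["plan"]}

```bash
mkdir -p pics; ls
python3 - <<'E'
from plant import *
import cv2,numpy as np
print(monitor.get_state())
for n in("side","top","wrist"):
    p,d=optics.capture(n); cv2.imwrite(f"pics/{n}0.png",p[:,:,::-1]); np.savez(f"{n}0.npz",p=p,d=d); print(n,optics.camera_info(n))
print(ctrl.hold_point_z)
E
```

```text
pics
{'t': 0.0, 'joint_positions': array([-1.06881845,  0.50187772, -0.42675037,  1.55140313,  0.22081135,
        1.1382954 , -0.21031499]), 'joint_velocities': array([-0.00087648, -0.00037168,  0.00239788,  0.00107216, -0.00029806,
       -0.00248824, -0.00028476]), 'joint_torque': array([-3.64890070e-05, -5.66597807e+01, -5.81580833e+00, -2.79095399e+01,
       -6.84270286e-02,  3.10605532e-02,  1.97025229e-04]), 'tool_pos': array([0.15362545, 0.63080821, 0.18587559]), 'eef_rot': array([-3.14154154e+00,  1.92883272e-03,  1.33201800e+00]), 'wrist_force': array([-0.37619445, -0.15954109,  0.48685678]), 'moment': array([-0.00990909,  0.01261986, -0.06377463]), 'grip_width': 0.09139583250905432}
side {'fovy': 43.61582017035305, 'cx': 284.4593789570281, 'cy': 200.57622494573528, 'xyz': array([0.38813264, 1.07486295, 0.83072176]), 'rotation': array([-2.21483572,  0.02016453, -2.96418561])}
top {'fovy': 52.08169417967576, 'cx': 278.4815447830792, 'cy': 218.26046567374433, 'xyz': array([0.53332502, 0.04684375, 1.00043156]), 'rotation': array([-3.0481289 ,  0.00880873, -1.57081157])}
wrist {'fovy': 67.21986329367157, 'cx': 277.1009709133317, 'cy': 205.84056436813685, 'tool_from_camera': array([[ 9.99998482e-01, -1.73881853e-03, -1.08653268e-04,
        -6.60448059e-05],
       [ 1.70816961e-03,  9.66283412e-01,  2.57475142e-01,
        -6.95502200e-02],
       [-3.42712697e-04, -2.57474937e-01,  9.66284916e-01,
        -1.96598549e-01],
       [ 0.00000000e+00,  0.00000000e+00,  0.00000000e+00,
         1.00000000e+00]])}
-0.0188
```

View pics/side0.png

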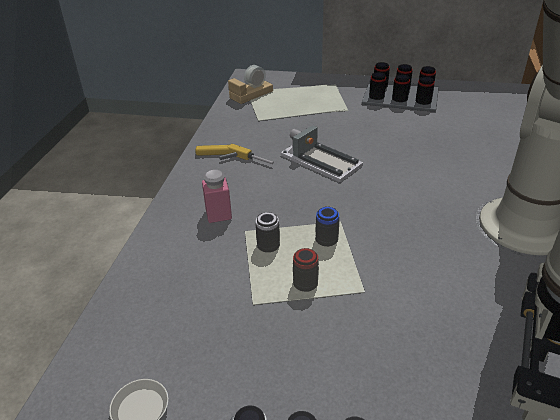

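View pics/top0.png

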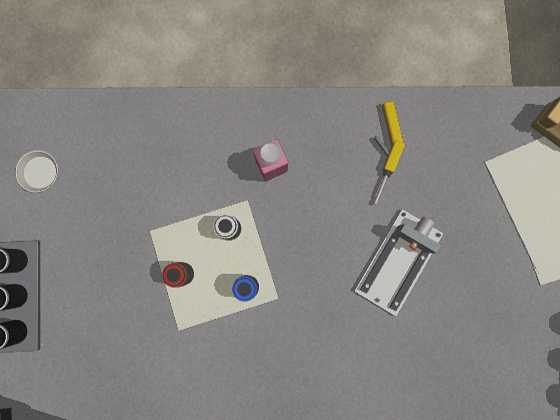

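View pics/wrist0.png

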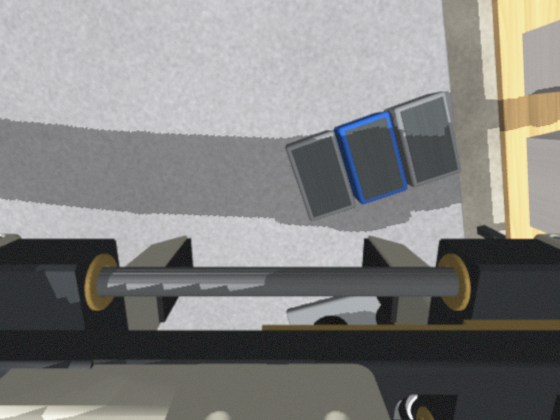

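```bash
cat > h.py <<'E'
from plant import *
import cv2,numpy as np
from scipy.spatial.transform import Rotation as R
def K(n,shape=(420,560)):
    c=optics.camera_info(n); f=shape[0]/2/np.tan(np.radians(c['fovy'])/2); return f,c['cx'],c['cy'],c
def T(n,st=None):
    c=optics.camera_info(n); M=np.eye(4)
    if n=='wrist':
        M[:3,:3]=R.from_euler('xyz',st['eef_rot']).as_matrix();M[:3,3]=st['tool_pos']; return M@np.array(c['tool_from_camera'])
    M[:3,:3]=R.from_euler('xyz',c['rotation']).as_matrix();M[:3,3]=c['xyz'];return M
def cloud(n,d,st=None):
    f,cx,cy,_=K(n); v,u=np.mgrid[:420,:560]
    P=np.stack([(u-cx)/f*d,(v-cy)/f*d,d],-1); M=T(n,st); return P@M[:3,:3].T+M[:3,3]
def ray(n,uv,z,st=None):
    f,cx,cy,_=K(n);M=T(n,st);r=M[:3,:3]@np.array([(uv[0]-cx)/f,(uv[1]-cy)/f,1]);o=M[:3,3]
    return o+r*(z-o[2])/r[2]
E
python3 - <<'E'
from h import *
for n in("top","side"):
    p,d=optics.capture(n); C=cloud(n,d)
    print(n,"table z",np.median(C[300:330,150:350,2] if n=='top' else C[330:360,100:200,2]))
    for l,z in(("barrel",.003),("fixture",0),("fence",.012),("load_point",.012),("plunger_tip",.052),("barrel_silver",.003),("barrel_red",.003),("dispenser",0),("blow_gun",0)):
        r=pinpoint(l,n)[:2]
        for q in r: print(l,round(q['p'],2),np.round(q['uv'],1),np.round(ray(n,q['uv'],z),4))
    m=cut_out("barrel",n)[0]['mask']; Q=C[m&(d>0)]; Q2=Q[Q[:,2]>.065]
    print("barrel top",Q2.mean(0),Q2.min(0),Q2.max(0), Q[:,2].max())
    m=cut_out("fixture",n)[0]['mask']; np.savez(f"fx_{n}.npz",m=m,C=C,p=p)
    Q=C[m&(d>0)]
    B=Q[(Q[:,2]>.005)&(Q[:,2]<.03)]
    rect=cv2.minAreaRect((B[:,:2]*1000).astype(np.float32)); print("bed rect",rect)
    F=Q[(Q[:,2]>.066)&(Q[:,2]<.09)]
    rect=cv2.minAreaRect((F[:,:2]*1000).astype(np.float32)); print("fence rect",rect,len(F))
E
```

```text
top table z 0.0007339265900181968
barrel 0.85 [247.3 282.9] [0.4776 0.1274 0.003 ]
fixture 0.69 [180.5 271.9] [0.5025 0.2826 0.    ]
fixture 0.6 [394.2 260.5] [ 0.5288 -0.2118  0.    ]
fence 0.73 [389.6 276.9] [ 0.4917 -0.1973  0.012 ]
fence 0.63 [409.5 246.2] [ 0.5615 -0.2445  0.012 ]
load_point 0.67 [392.7 277.6] [ 0.4902 -0.2043  0.012 ]
plunger_tip 0.65 [229.  230.4] [0.5953 0.1647 0.052 ]
plunger_tip 0.63 [409.2 245.9] [ 0.561 -0.232  0.052]
barrel_silver 0.73 [228.2 229. ] [0.6018 0.1727 0.003 ]
barrel_red 0.59 [180.5 272.9] [0.5003 0.2818 0.003 ]
barrel_red 0.56 [230.3 226.9] [0.6067 0.1678 0.003 ]
dispenser 0.81 [272.8 163.4] [0.7575 0.0691 0.    ]
blow_gun 0.6 [389.6 157.3] [ 0.7716 -0.207   0.    ]
barrel top [0.46982184 0.12674746 0.08209044] [0.44364504 0.10120809 0.06512945] [0.49603306 0.15410807 0.08796044] 0.08796043997472724
bed rect ((525.2559814453125, -218.60601806640625), (110.44612121582031, 218.5443572998047), 58.77185821533203)
fence rect ((592.282958984375, -259.0211486816406), (89.59770202636719, 56.62533950805664), 58.48139953613281) 469
side table z 9.4910
[... 194 characters left out ...]
 [ 0.5657 -0.2499  0.012 ]
load_point 0.77 [335.1 158.7] [ 0.4874 -0.2166  0.012 ]
plunger_tip 0.38 [308.  141.4] [ 0.5695 -0.2353  0.052 ]
barrel_silver 0.81 [266.3 243.6] [0.6118 0.1662 0.003 ]
barrel_red 0.8 [306.  283.6] [0.5001 0.2805 0.003 ]
dispenser 0.7 [219.4 213.7] [0.7549 0.0687 0.    ]
blow_gun 0.77 [238.5 156.2] [ 0.7743 -0.2077  0.    ]
barrel top [0.4724772  0.13608138 0.0795653 ] [0.4473723  0.10543976 0.06503069] [0.49888934 0.15574781 0.08743611] 0.08743611127181494
bed rect ((531.1182250976562, -216.15451049804688), (113.603515625, 226.466796875), 59.615169525146484)
fence rect ((580.0029907226562, -248.4185028076172), (76.90625, 75.52494812011719), 14.853367805480957) 182
```

Emit:
servo_tool:
  plan:
    - {"delta_pos": [0,0,-1],"twist": [0,0,6],"grip": 9.1}
    - {"delta_pos": [0,0,-1],"twist": [0,0,6],"grip": 9.1}
    - {"delta_pos": [0,0,-1],"twist": [0,0,6],"grip": 9.1}
    - {"delta_pos": [0,0,0],"twist": [0,0,0],"grip": 9.1}

```text
t: 1.75
tool_pos: [0.1537, 0.6311, 0.2171]
eef_rot: [3.141, 0.002, 1.007]
wrist_force: [-0.6, 0.9, 0.4]
grip_width: 0.0909
```

```bash
cat >> h.py <<'E'
def delta(target,yaw=None):
    st=monitor.get_state(); Rm=R.from_euler('xyz',st['eef_rot'])
    d=Rm.inv().apply(np.array(target)-st['tool_pos'])*100
    print("pos",st['tool_pos'].round(4),"rot deg",np.degrees(st['eef_rot']).round(2),"t",st['t'],"delta cm",d.round(2),"joints",st['joint_positions'].round(2),"F",st['wrist_force'].round(1),"g",round(st['grip_width'],4))
    if yaw is not None:
        print("twist",np.degrees((Rm.inv()*R.from_euler('xyz',[np.pi,0,np.radians(yaw)])).as_rotvec()).round(2))
E
python3 -c "
from h import *
delta([.43,.154,.2],58.8)"
```

```text
pos [0.1537 0.6311 0.2171] rot deg [1.7999e+02 9.0000e-02 5.7680e+01] t 1.75 delta cm [-25.54  48.86   1.76] joints [-1.11  0.47 -0.37  1.52  0.17  1.19 -0.5 ] F [-0.6  0.9  0.4] g 0.0909
twist [ 0.    0.09 -1.12]
```

Emit:
servo_tool:
  plan:
    - {"delta_pos": [-1.9,3.6,0],"twist": [0,0,-1],"grip": 9.1}
    - {"delta_pos": [-1.9,3.6,0],"twist": [0,0,0],"grip": 9.1}
    - {"delta_pos": [-1.9,3.6,0],"twist": [0,0,0],"grip": 9.1}
    - {"delta_pos": [-1.9,3.6,0],"twist": [0,0,0],"grip": 9.1}
    - {"delta_pos": [-1.9,3.6,0],"twist": [0,0,0],"grip": 9.1}
    - {"delta_pos": [-1.9,3.6,0],"twist": [0,0,0],"grip": 9.1}
    - {"delta_pos": [-1.9,3.6,0],"twist": [0,0,0],"grip": 9.1}
    - {"delta_pos": [-1.9,3.6,0],"twist": [0,0,0],"grip": 9.1}
    - {"delta_pos": [-1.9,3.6,0],"twist": [0,0,0],"grip": 9.1}
    - {"delta_pos": [-1.9,3.6,0],"twist": [0,0,0],"grip": 9.1}

```text
t: 2.75
tool_pos: [0.3685, 0.2765, 0.2116]
eef_rot: [-3.138, 0.002, 1.071]
wrist_force: [0.9, -0.4, 0.1]
grip_width: 0.0906
```

```bash
python3 -c "
from h import *
delta([.43,.154,.2],58.8)"
```

```text
pos [0.3685 0.2765 0.2116] rot deg [-1.7981e+02  1.4000e-01  6.1340e+01] t 2.75 delta cm [-7.8  11.27  1.14] joints [-0.52  0.11 -0.19  1.98  0.02  1.05  0.35] F [ 0.9 -0.4  0.1] g 0.0906
twist [-0.18  0.15  2.54]
```

Emit:
servo_tool:
  plan:
    - {"delta_pos": [-2,3,0.3],"twist": [0,0,2.5],"grip": 9.1}
    - {"delta_pos": [-2,3,0.3],"twist": [0,0,0],"grip": 9.1}
    - {"delta_pos": [-2,3,0.3],"twist": [0,0,0],"grip": 9.1}
    - {"delta_pos": [-1.5,2,0.2],"twist": [0,0,0],"grip": 9.1}
    - {"delta_pos": [0,0,0],"twist": [0,0,0],"grip": 9.1}
    - {"delta_pos": [0,0,0],"twist": [0,0,0],"grip": 9.1}

```text
t: 3.35
tool_pos: [0.4294, 0.1439, 0.1986]
eef_rot: [-3.141, 0.005, 1.032]
wrist_force: [0.0, 0.4, 0.1]
grip_width: 0.0911
```

```bash
cat > bw.py <<'E'
from h import *
import sys
st=monitor.get_state(); p,d=optics.capture("wrist"); C=cloud("wrist",d,st)
cv2.imwrite(f"pics/{sys.argv[1]}.png",p[:,:,::-1])
hsv=cv2.cvtColor(p,cv2.COLOR_RGB2HSV)
m=(hsv[...,0]>105)&(hsv[...,0]<130)&(hsv[...,1]>120)&(d>0)
print("blue px",m.sum())
Q=C[m]; Q=Q[(Q[:,2]>.05)&(Q[:,2]<.11)]
print(np.percentile(Q,[1,50,99],axis=0).round(4))
# circle through rim points at top
def fit(Q):
    A=np.c_[2*Q[:,:2],np.ones(len(Q))]; b=(Q[:,:2]**2).sum(1); s=np.linalg.lstsq(A,b,rcond=None)[0]; return s[:2],np.sqrt(s[2]+s[0]**2+s[1]**2)
top=Q[Q[:,2]>Q[:,2].max()-.006]; print("fit rim",fit(top),len(top))
rr=cv2.minEnclosingCircle((Q[:,:2]*1000).astype(np.float32)); print("enclosing",rr)
c=np.mean([fit(top)[0]],0); delta([c[0],c[1],.033],58.8)
E
python3 bw.py w1
```

```text
blue px 1325
[[0.4458 0.1035 0.0674]
 [0.4648 0.1315 0.0816]
 [0.4946 0.1532 0.0837]]
fit rim (array([0.4713555 , 0.12811128]), np.float64(0.019075189413336923)) 931
enclosing ((471.1993103027344, 128.03097534179688), 26.49589729309082)
pos [0.4294 0.1439 0.1985] rot deg [-179.98    0.28   59.17] t 3.4 delta cm [ 0.88  4.42 16.55] joints [-0.33  0.11 -0.06  2.02  0.01  1.02  0.64] F [ 0.3 -0.5 -0.3] g 0.0912
twist [-0.01  0.28  0.37]
```

View pics/w1.png

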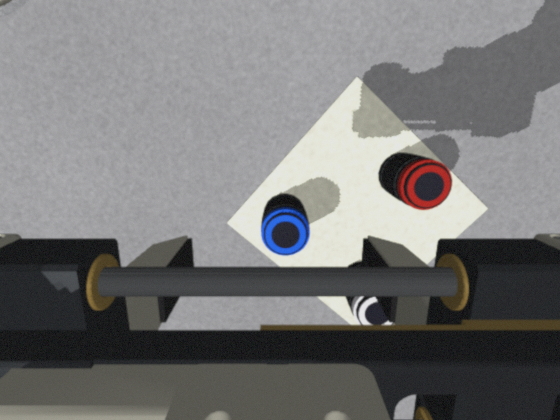

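Emit:
servo_tool:
  plan:
    - {"delta_pos": [0.4,2.2,1],"twist": [0,0,0.4],"grip": 9.1}
    - {"delta_pos": [0.4,2.2,2],"twist": [0,0,0],"grip": 9.1}
    - {"delta_pos": [0,0,2.5],"twist": [0,0,0],"grip": 9.1}
    - {"delta_pos": [0,0,1.5],"twist": [0,0,0],"grip": 9.1}
    - {"delta_pos": [0,0,0],"twist": [0,0,0],"grip": 9.1}

```text
t: 3.9
tool_pos: [0.4718, 0.1361, 0.1273]
eef_rot: [3.141, 0.0, 1.043]
wrist_force: [-0.2, 0.1, -0.2]
grip_width: 0.0909
```

```bash
python3 bw.py w2; python3 -c "
from h import *
delta([.4713,.128,.026],58.8)"
```

```text
blue px 2156
[[0.4459 0.1036 0.0677]
 [0.4667 0.1318 0.0817]
 [0.496  0.1536 0.0837]]
fit rim (array([0.47175235, 0.12813787]), np.float64(0.019077490880781377)) 1510
enclosing ((471.33673095703125, 128.40567016601562), 26.456857681274414)
pos [0.4722 0.1365 0.1282] rot deg [ 1.7993e+02 -5.0000e-02  5.9800e+01] t 3.95 delta cm [-0.75  0.38  9.52] joints [-0.3   0.26 -0.04  2.01  0.01  0.87  0.7 ] F [0.6 0.1 0.4] g 0.0909
twist [ 0.07 -0.05  1.  ]
pos [0.4722 0.1365 0.1282] rot deg [ 1.7993e+02 -5.0000e-02  5.9800e+01] t 3.95 delta cm [-0.79  0.34 10.22] joints [-0.3   0.26 -0.04  2.01  0.01  0.87  0.7 ] F [0.6 0.1 0.4] g 0.0909
twist [ 0.07 -0.05  1.  ]
```

View pics/w2.png

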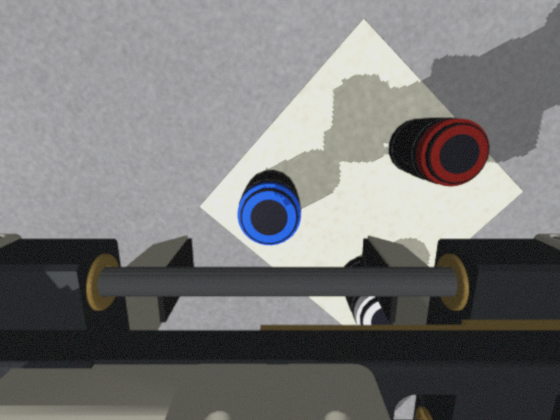

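Emit:
servo_tool:
  plan:
    - {"delta_pos": [-0.8,0.3,0],"twist": [0,0,1],"grip": 9.1}
    - {"delta_pos": [0,0,0],"twist": [0,0,0],"grip": 9.1}
    - {"delta_pos": [0,0,0],"twist": [0,0,0],"grip": 9.1}

```text
t: 4.25
tool_pos: [0.4714, 0.1297, 0.1305]
eef_rot: [3.139, -0.004, 1.029]
wrist_force: [0.7, 1.4, -0.1]
grip_width: 0.0911
```

```bash
python3 -c "
from h import *
delta([.4715,.1282,.026],58.8)"
```

```text
pos [0.4714 0.1297 0.1305] rot deg [179.83  -0.21  58.94] t 4.25 delta cm [-0.16  0.06 10.45] joints [-0.3   0.25 -0.03  2.02  0.01  0.87  0.7 ] F [ 0.7  1.4 -0.1] g 0.0911
twist [ 0.17 -0.21  0.14]
```

Emit:
servo_tool:
  plan:
    - {"delta_pos": [-0.15,0,2],"twist": [0,0,0],"grip": 9.1}
    - {"delta_pos": [0,0,2.2],"twist": [0,0,0],"grip": 9.1}
    - {"delta_pos": [0,0,2.2],"twist": [0,0,0],"grip": 9.1}
    - {"delta_pos": [0,0,2],"twist": [0,0,0],"grip": 9.1}
    - {"delta_pos": [0,0,0],"twist": [0,0,0],"grip": 9.1}
    - {"delta_pos": [0,0,0],"twist": [0,0,0],"grip": 9.1}

```text
t: 4.85
tool_pos: [0.4767, 0.1305, 0.0503]
eef_rot: [3.13, -0.014, 1.029]
wrist_force: [0.5, 0.1, 0.3]
grip_width: 0.0911
```

```bash
python3 -c "
from h import *
delta([.4715,.1282,.026],58.8)"
```

```text
pos [0.4767 0.1305 0.0503] rot deg [179.35  -0.78  58.96] t 4.85 delta cm [-0.5  -0.35  2.42] joints [-0.3   0.38 -0.03  2.07  0.02  0.67  0.69] F [0.5 0.1 0.3] g 0.0911
twist [ 0.65 -0.78  0.15]
```

Emit:
servo_tool:
  plan:
    - {"delta_pos": [-0.5,-0.35,0],"twist": [0.6,-0.8,0.1],"grip": 9.1}
    - {"delta_pos": [0,0,0],"twist": [0,0,0],"grip": 9.1}
    - {"delta_pos": [0,0,1.2],"twist": [0,0,0],"grip": 9.1}
    - {"delta_pos": [0,0,1.0],"twist": [0,0,0],"grip": 9.1}
    - {"delta_pos": [0,0,0],"twist": [0,0,0],"grip": 9.1}
    - {"delta_pos": [0,0,0],"twist": [0,0,0],"grip": 9.1}

```text
t: 5.45
tool_pos: [0.4736, 0.1288, 0.0301]
eef_rot: [3.137, -0.003, 1.027]
wrist_force: [0.6, -0.1, 0.5]
grip_width: 0.0909
```

```bash
python3 -c "
from h import *
delta([.4715,.1282,.026],58.8)"
```

```text
pos [0.4736 0.1288 0.0301] rot deg [179.76  -0.19  58.84] t 5.45 delta cm [-0.16 -0.16  0.41] joints [-0.3   0.42 -0.03  2.08  0.02  0.64  0.69] F [ 0.6 -0.1  0.5] g 0.0909
twist [ 0.24 -0.19  0.04]
```

Emit:
servo_tool:
  plan:
    - {"delta_pos": [-0.15,-0.15,0.3],"twist": [0.25,-0.2,0],"grip": 9.1}
    - {"delta_pos": [0,0,0],"twist": [0,0,0],"grip": 9.1}
    - {"delta_pos": [0,0,0],"twist": [0,0,0],"grip": 6}
    - {"delta_pos": [0,0,0],"twist": [0,0,0],"grip": 5}
    - {"delta_pos": [0,0,0],"twist": [0,0,0],"grip": 4}
    - {"delta_pos": [0,0,0],"twist": [0,0,0],"grip": 4}
    - {"delta_pos": [0,0,0],"twist": [0,0,0],"grip": 4}
    - {"delta_pos": [0,0,0],"twist": [0,0,0],"grip": 4}
  squeeze: 40

```text
t: 6.25
tool_pos: [0.4716, 0.1282, 0.0271]
eef_rot: [-3.141, 0.0, 1.027]
wrist_force: [-0.1, -0.1, -0.1]
grip_width: 0.0511
```

```bash
python3 -c "
from h import *
delta([.4715,.1282,.026],58.8)"; python3 bw.py w3
```

```text
pos [0.4716 0.1282 0.0271] rot deg [-1.7998e+02  2.0000e-02  5.8830e+01] t 6.25 delta cm [-0.01 -0.01  0.11] joints [-0.3   0.42 -0.03  2.08  0.02  0.64  0.69] F [-0.1 -0.1 -0.1] g 0.0511
twist [-0.02  0.02  0.03]
blue px 3939
[[0.4459 0.107  0.0677]
 [0.4588 0.1334 0.0816]
 [0.4934 0.1535 0.0836]]
fit rim (array([0.47293606, 0.13054561]), np.float64(0.01931131924055048)) 2416
enclosing ((478.9619140625, 182.41769409179688), 79.86272430419922)
pos [0.4716 0.1282 0.0271] rot deg [-1.7998e+02  1.0000e-02  5.8830e+01] t 6.3 delta cm [ 0.27 -0.   -0.59] joints [-0.3   0.42 -0.03  2.08  0.02  0.64  0.69] F [-0.6  0.8  0.5] g 0.0511
twist [-0.02  0.01  0.03]
```

View pics/w3.png

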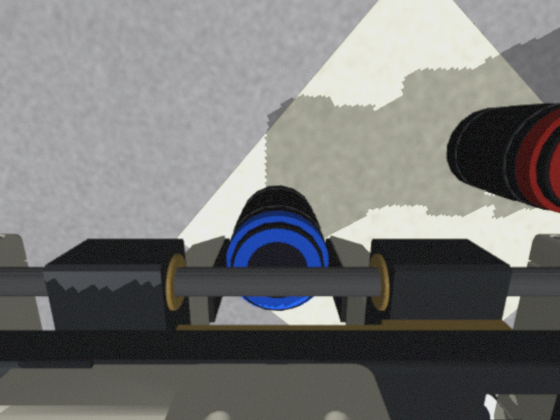

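Emit:
servo_tool:
  plan:
    - {"delta_pos": [0,0,-1],"twist": [0,0,0],"grip": 4}
    - {"delta_pos": [0,0,-2],"twist": [0,0,0],"grip": 4}
    - {"delta_pos": [0,0,-2.5],"twist": [0,0,0],"grip": 4}
    - {"delta_pos": [0,0,-2.5],"twist": [0,0,0],"grip": 4}
    - {"delta_pos": [0,0,-2.5],"twist": [0,0,0],"grip": 4}
    - {"delta_pos": [0,0,-1.5],"twist": [0,0,0],"grip": 4}
    - {"delta_pos": [0,0,0],"twist": [0,0,0],"grip": 4}
    - {"delta_pos": [0,0,0],"twist": [0,0,0],"grip": 4}

```text
t: 7.1
tool_pos: [0.4682, 0.1273, 0.1527]
eef_rot: [-3.137, 0.004, 1.027]
wrist_force: [0.3, 0.5, -2.8]
grip_width: 0.051
```

```bash
python3 -c "
from h import *
delta([.45,-.172,.16],58.8)"
python3 - <<'E'
# refine fixture from saved top/side clouds: bars & bed
import numpy as np,cv2
for n in("top","side"):
    z=np.load(f"fx_{n}.npz");C=z['C'];m=z['m'];Q=C[m]
    print(n,np.histogram(Q[:,2],bins=np.arange(-.005,.09,.004)))
z=np.load("fx_top.npz"); p=z['p'][190:330,330:460]; cv2.imwrite("pics/fx.png",cv2.resize(p,None,fx=5,fy=4.2,interpolation=cv2.INTER_CUBIC)[:,:,::-1])
E
```

```text
pos [0.4682 0.1273 0.1527] rot deg [-179.76    0.25   58.84] t 7.1 delta cm [-26.55  13.93  -0.68] joints [-0.29  0.22 -0.03  1.99  0.01  0.93  0.7 ] F [ 0.3  0.5 -2.8] g 0.051
twist [-0.24  0.25  0.04]
top (array([   0,    6,   28,  929, 1724,  248,  717,  210,   16,   15,   14,
         19,   17,   20,   38,   59,   75,  122,   71,  296,   69,    0,
          0]), array([-0.005, -0.001,  0.003,  0.007,  0.011,  0.015,  0.019,  0.023,
        0.027,  0.031,  0.035,  0.039,  0.043,  0.047,  0.051,  0.055,
        0.059,  0.063,  0.067,  0.071,  0.075,  0.079,  0.083,  0.087]))
side (array([  9,  82,  86, 245, 623, 200, 293, 149,  24,  32,  23,  24,  29,
        30,  24,  53,  44,  51,  43,  90,  35,   1,   0]), array([-0.005, -0.001,  0.003,  0.007,  0.011,  0.015,  0.019,  0.023,
        0.027,  0.031,  0.035,  0.039,  0.043,  0.047,  0.051,  0.055,
        0.059,  0.063,  0.067,  0.071,  0.075,  0.079,  0.083,  0.087]))
```

View pics/fx.png

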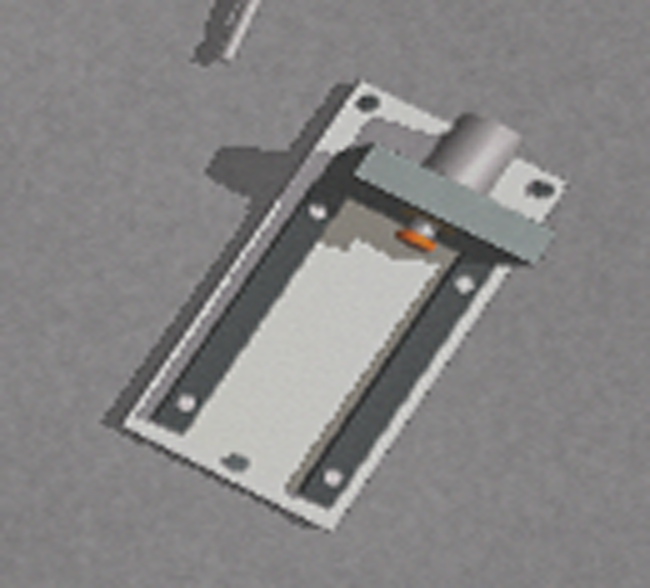

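```bash
python3 -c "
from h import *
delta([.496,-.2,.2],58.8)"
```

```text
pos [0.4682 0.1273 0.1527] rot deg [-179.76    0.25   58.84] t 7.1 delta cm [-26.59  19.29  -4.7 ] joints [-0.29  0.22 -0.03  1.99  0.01  0.93  0.7 ] F [ 0.3  0.5 -2.8] g 0.051
twist [-0.24  0.25  0.04]
```

Emit:
servo_tool:
  plan:
    - {"delta_pos": [-2,1.4,-0.5],"twist": [0,0,0],"grip": 4}
    - {"delta_pos": [-3,2.2,-0.5],"twist": [0,0,0],"grip": 4}
    - {"delta_pos": [-3,2.2,-0.5],"twist": [0,0,0],"grip": 4}
    - {"delta_pos": [-3,2.2,-0.5],"twist": [0,0,0],"grip": 4}
    - {"delta_pos": [-3,2.2,-0.5],"twist": [0,0,0],"grip": 4}
    - {"delta_pos": [-3,2.2,-0.5],"twist": [0,0,0],"grip": 4}
    - {"delta_pos": [-3,2.2,-0.5],"twist": [0,0,0],"grip": 4}
    - {"delta_pos": [-3,2.2,-0.5],"twist": [0,0,0],"grip": 4}
    - {"delta_pos": [-2,1.4,-0.5],"twist": [0,0,0],"grip": 4}
    - {"delta_pos": [0,0,0],"twist": [0,0,0],"grip": 4}
    - {"delta_pos": [0,0,0],"twist": [0,0,0],"grip": 4}

```text
t: 8.2
tool_pos: [0.4865, -0.1904, 0.1852]
eef_rot: [-3.117, 0.016, 1.032]
wrist_force: [0.2, 0.7, -2.5]
grip_width: 0.0512
```

```bash
python3 -c "
from h import *
delta([.496,-.2,.2],58.8)"
```

```text
pos [ 0.4865 -0.1904  0.1852] rot deg [-178.57    0.89   59.15] t 8.2 delta cm [-0.36  1.27 -1.51] joints [ 0.15  0.26  0.19  1.86 -0.05  1.05  1.39] F [ 0.2  0.7 -2.5] g 0.0512
twist [-1.43  0.89  0.33]
```

Emit:
servo_tool:
  plan:
    - {"delta_pos": [-0.3,1.0,-1],"twist": [-1.4,0.9,0.3],"grip": 4}
    - {"delta_pos": [0,0,0],"twist": [0,0,0],"grip": 4}
    - {"delta_pos": [0,0,0],"twist": [0,0,0],"grip": 4}

```text
t: 8.5
tool_pos: [0.4935, -0.1953, 0.1937]
eef_rot: [-3.139, -0.001, 1.03]
wrist_force: [0.2, -0.4, -3.5]
grip_width: 0.0512
```

Run:
```python
from h import *
st=monitor.get_state(); p,d=optics.capture("wrist"); C=cloud("wrist",d,st)
cv2.imwrite("pics/w4.png",p[:,:,::-1]); np.savez("w4.npz",p=p,d=d,C=C)
delta([.496,-.2,.2],58.8)
```

```text
pos [ 0.4938 -0.1956  0.194 ] rot deg [-1.799e+02 -9.000e-02  5.902e+01] t 8.55 delta cm [-0.26  0.42 -0.6 ] joints [ 0.16  0.25  0.19  1.86 -0.06  1.04  1.41] F [ 0.1  0.5 -1.6] g 0.0512
twist [-0.1  -0.09  0.22]
```

View pics/w4.png

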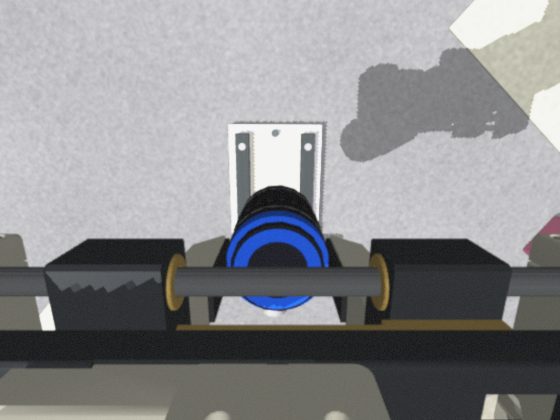

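Run:
```python
from h import *
z=np.load("w4.npz");p=z['p'];C=z['C'];st=monitor.get_state()
g=cv2.cvtColor(p,cv2.COLOR_RGB2GRAY)
for r in (135,150,160,175,190,205): print(r,g[r,222:330].tolist() if r in(150,) else '')
c=cv2.resize(p[110:240,215:335],None,fx=6,fy=4.6*1,interpolation=cv2.INTER_CUBIC); cv2.imwrite("pics/w4c.png",c[:,:,::-1])
u=ray("wrist",(242,146),.022,st);v=ray("wrist",(308,146),.022,st);print(u,v)
# height-based: bed points
B=C[115:240,220:335].reshape(-1,3); B=B[(B[:,2]>.007)&(B[:,2]<.03)]
print(cv2.minAreaRect((B[:,:2]*1000).astype(np.float32)), np.percentile(B[:,2],[5,50,95]))
```

```text
135 
150 [198, 202, 200, 198, 200, 201, 220, 240, 245, 245, 245, 245, 240, 195, 124, 114, 115, 126, 154, 173, 177, 159, 133, 113, 106, 112, 100, 116, 168, 188, 193, 197, 225, 242, 245, 245, 245, 245, 245, 245, 245, 245, 245, 245, 245, 245, 245, 245, 245, 245, 245, 245, 245, 245, 245, 245, 245, 245, 245, 245, 245, 245, 245, 245, 245, 245, 245, 245, 245, 245, 245, 245, 245, 245, 245, 245, 245, 240, 197, 113, 108, 108, 110, 133, 168, 185, 187, 170, 135, 113, 106, 108, 131, 171, 196, 218, 239, 245, 238, 185, 137, 130, 144, 173, 193, 197, 196, 197]
160 
175 
190 
205 
[ 0.43628448 -0.20801903  0.022     ] [ 0.47545739 -0.14304544  0.022     ]
((491.91845703125, -197.45733642578125), (110.35527038574219, 134.345947265625), 58.920719146728516) [0.00970163 0.01127087 0.02134528]
```

View pics/w4c.png

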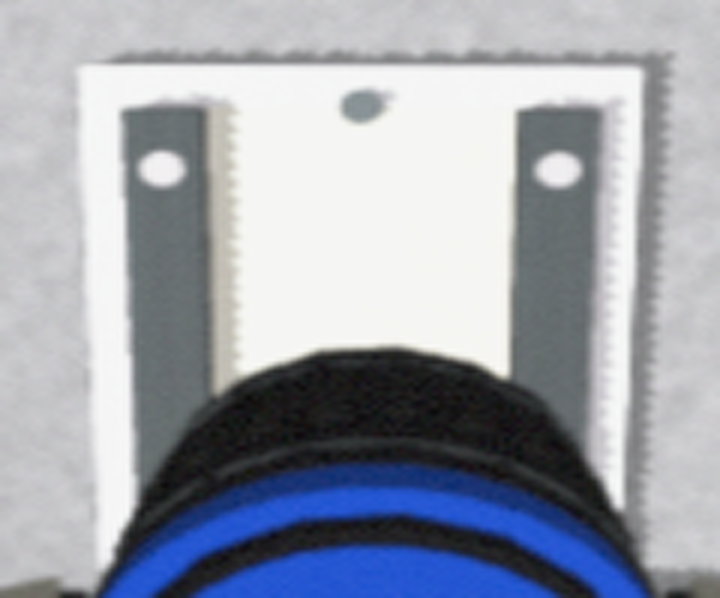

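Emit:
servo_tool:
  plan:
    - {"delta_pos": [-0.25,0,0.5],"twist": [-0.1,-0.1,0.1],"grip": 4}
    - {"delta_pos": [0,0,2],"twist": [0,0,0],"grip": 4}
    - {"delta_pos": [0,0,2.5],"twist": [0,0,0],"grip": 4}
    - {"delta_pos": [0,0,2.5],"twist": [0,0,0],"grip": 4}
    - {"delta_pos": [0,0,2],"twist": [0,0,0],"grip": 4}
    - {"delta_pos": [0,0,1],"twist": [0,0,0],"grip": 4}
    - {"delta_pos": [0,0,0],"twist": [0,0,0],"grip": 4}
    - {"delta_pos": [0,0,0],"twist": [0,0,0],"grip": 4}

```text
t: 9.35
tool_pos: [0.4938, -0.1946, 0.0854]
eef_rot: [3.139, -0.001, 1.034]
wrist_force: [-0.0, -1.0, -2.5]
grip_width: 0.051
```

```bash
cat >> h.py <<'E'
def fx(tz,tx=None):
    a=np.array([.8563,-.5165]);n=np.array([.5165,.8563]);st=monitor.get_state();q=st['tool_pos'][:2]
    print("fixture x,y mm",((q@a-.564)*1000).round(2),((q@n-.0850)*1000).round(2),"F along",(st['wrist_force'][:2]@a).round(1),"across",(st['wrist_force'][:2]@n).round(1),"Fz",st['wrist_force'][2].round(1))
    x=(q@a) if tx is None else .564+tx
    t=a*x+n*.0850; delta([t[0],t[1],tz],58.9)
E
python3 -c "
from h import *
fx(.039)
st=monitor.get_state(); p,d=optics.capture('wrist');cv2.imwrite('pics/w5.png',p[:,:,::-1])
r=[ray('wrist',u,.022,st) for u in()]"
```

```text
fixture x,y mm -40.65 3.42 F along 0.5 across -0.9 Fz -2.5
pos [ 0.4938 -0.1946  0.0854] rot deg [ 1.7987e+02 -5.0000e-02  5.9270e+01] t 9.35 delta cm [-0.35 -0.01  4.64] joints [ 0.18  0.39  0.18  1.96 -0.09  0.8   1.44] F [-0.  -1.  -2.5] g 0.051
twist [ 0.13 -0.05  0.37]
```

View pics/w5.png

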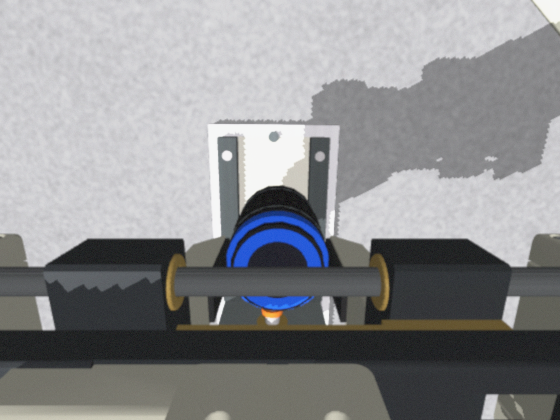

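Plunger tip visible ahead of the barrel at (272,314); bar screws at (227,156), (320,156). The barrel is about 3 mm to the right of the centre line, so I correct that.

Emit:
servo_tool:
  plan:
    - {"delta_pos": [-0.35,0,0],"twist": [0.1,0,0.4],"grip": 4}
    - {"delta_pos": [0,0,0],"twist": [0,0,0],"grip": 4}
    - {"delta_pos": [0,0,0],"twist": [0,0,0],"grip": 4}

```text
t: 9.7
tool_pos: [0.4941, -0.1987, 0.0882]
eef_rot: [3.136, -0.002, 1.027]
wrist_force: [-0.6, -0.0, -2.9]
grip_width: 0.0511
```

Run:
```python
from h import *
fx(.039)
st=monitor.get_state(); p,d=optics.capture('wrist');cv2.imwrite('pics/w6.png',p[:,:,::-1]); np.savez("w6.npz",p=p,d=d)
C=cloud('wrist',d,st)
B=C[115:235,200:350].reshape(-1,3); a=np.array([.8563,-.5165]);n=np.array([.5165,.8563])
b=B[(B[:,2]>.006)&(B[:,2]<.03)]
print("rect",cv2.minAreaRect((b[:,:2]*1000).astype(np.float32)))
# bars by brightness
g=cv2.cvtColor(p,cv2.COLOR_RGB2GRAY)
for r in(145,165,175):
    row=g[r]; 
    for lo,hi in((200,260),(290,345)):
        cs=np.where(row[lo:hi]<125)[0]+lo; print(r,cs.min(),cs.max(),[((ray('wrist',(c,r),.022,st)[:2]@n)*1000).round(1) for c in(cs.min()-.5,cs.max()+.5)])
```

```text
fixture x,y mm -38.32 0.04 F along -0.5 across -0.4 Fz -2.9
pos [ 0.4941 -0.1987  0.0882] rot deg [ 1.7969e+02 -1.2000e-01  5.8830e+01] t 9.7 delta cm [-0.01 -0.03  4.92] joints [ 0.19  0.38  0.18  1.95 -0.09  0.81  1.44] F [-0.6 -0.  -2.9] g 0.0511
twist [ 0.31 -0.12 -0.07]
rect ((477.5512390136719, -188.81459045410156), (110.23710632324219, 100.84480285644531), 58.729427337646484)
145 223 241 [np.float64(40.4), np.float64(56.0)]
145 313 331 [np.float64(114.1), np.float64(129.6)]
165 224 241 [np.float64(40.5), np.float64(55.4)]
165 312 330 [np.float64(113.7), np.float64(129.5)]
175 224 241 [np.float64(40.1), np.float64(55.2)]
175 312 330 [np.float64(113.9), np.float64(129.8)]
```

View pics/w6.png

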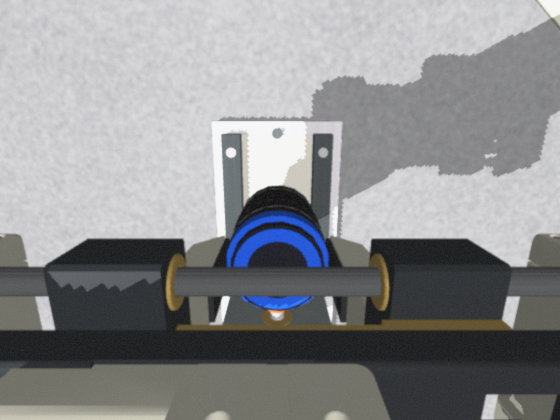

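Emit:
servo_tool:
  plan:
    - {"delta_pos": [0,0,1.5],"twist": [0.3,-0.1,0],"grip": 4}
    - {"delta_pos": [0,0,1.5],"twist": [0,0,0],"grip": 4}
    - {"delta_pos": [0,0,0],"twist": [0,0,0],"grip": 4}
    - {"delta_pos": [0,0,0],"twist": [0,0,0],"grip": 4}

```text
t: 10.15
tool_pos: [0.4949, -0.199, 0.0565]
eef_rot: [3.14, -0.001, 1.027]
wrist_force: [0.3, -0.9, -3.3]
grip_width: 0.0512
```

```bash
python3 -c "
from h import *
fx(.0365)"
```

```text
fixture x,y mm -37.47 0.23 F along 0.7 across -0.6 Fz -3.3
pos [ 0.4949 -0.199   0.0565] rot deg [ 1.7993e+02 -4.0000e-02  5.8830e+01] t 10.15 delta cm [-0.02 -0.    2.  ] joints [ 0.19  0.44  0.17  1.97 -0.11  0.75  1.45] F [ 0.3 -0.9 -3.3] g 0.0512
twist [ 0.07 -0.04 -0.07]
```

Emit:
servo_tool:
  plan:
    - {"delta_pos": [-0.02,0,1],"twist": [0.1,0,0],"grip": 4}
    - {"delta_pos": [0,0,0.6],"twist": [0,0,0],"grip": 4}
    - {"delta_pos": [0,0,0],"twist": [0,0,0],"grip": 4}
    - {"delta_pos": [0,0,0],"twist": [0,0,0],"grip": 4}

```text
t: 10.55
tool_pos: [0.495, -0.1992, 0.0392]
eef_rot: [-3.141, -0.001, 1.027]
wrist_force: [-0.3, 0.6, -2.6]
grip_width: 0.0515
```

```bash
python3 -c "
from h import *
fx(.0363)"
```

```text
fixture x,y mm -37.25 0.08 F along -0.6 across 0.4 Fz -2.6
pos [ 0.495  -0.1992  0.0392] rot deg [-1.7996e+02 -4.0000e-02  5.8840e+01] t 10.55 delta cm [-0.01  0.    0.29] joints [ 0.2   0.47  0.16  1.97 -0.11  0.71  1.46] F [-0.3  0.6 -2.6] g 0.0515
twist [-0.04 -0.04 -0.06]
```

Emit:
servo_tool:
  plan:
    - {"delta_pos": [0,0,0.2],"twist": [0,0,0],"grip": 4}
    - {"delta_pos": [0,0,0],"twist": [0,0,0],"grip": 4}
    - {"delta_pos": [0,0,0.06],"twist": [0,0,0],"grip": 4}
    - {"delta_pos": [0,0,0],"twist": [0,0,0],"grip": 4}
    - {"delta_pos": [0,0,0],"twist": [0,0,0],"grip": 4}

```text
t: 11.05
tool_pos: [0.4958, -0.1995, 0.0373]
eef_rot: [3.14, -0.001, 1.027]
wrist_force: [-0.7, -0.3, -2.1]
grip_width: 0.0512
```

```bash
python3 -c "
from h import *
fx(.0363)"
```

```text
fixture x,y mm -36.42 0.27 F along -0.5 across -0.7 Fz -2.1
pos [ 0.4958 -0.1995  0.0373] rot deg [ 1.7994e+02 -6.0000e-02  5.8830e+01] t 11.05 delta cm [-0.03  0.    0.1 ] joints [ 0.2   0.47  0.16  1.97 -0.12  0.71  1.46] F [-0.7 -0.3 -2.1] g 0.0512
twist [ 0.06 -0.06 -0.07]
```

Emit:
servo_tool:
  plan:
    - {"delta_pos": [0,0,0.1],"twist": [0,0,0],"grip": 4}
    - {"delta_pos": [0,0,0],"twist": [0,0,0],"grip": 4}
    - {"delta_pos": [0,0,0.06],"twist": [0,0,0],"grip": 4}
    - {"delta_pos": [0,0,0],"twist": [0,0,0],"grip": 4}

```text
t: 11.45
tool_pos: [0.4963, -0.1997, 0.0362]
eef_rot: [3.139, -0.001, 1.027]
wrist_force: [-0.1, 0.2, -2.1]
grip_width: 0.0509
```

```bash
python3 -c "
from h import *
fx(.0363)"
```

```text
fixture x,y mm -35.87 0.39 F along -0.3 across 0.1 Fz -2.1
pos [ 0.4963 -0.1997  0.0362] rot deg [ 1.7988e+02 -8.0000e-02  5.8830e+01] t 11.45 delta cm [-0.04  0.   -0.01] joints [ 0.2   0.47  0.16  1.97 -0.12  0.7   1.46] F [-0.1  0.2 -2.1] g 0.0509
twist [ 0.12 -0.08 -0.07]
```

Emit:
servo_tool:
  plan:
    - {"delta_pos": [-0.03,0,0.1],"twist": [0.1,0,0],"grip": 4}
    - {"delta_pos": [0,0,0],"twist": [0,0,0],"grip": 4}
    - {"delta_pos": [0,0,0],"twist": [0,0,0],"grip": 4}

```text
t: 11.75
tool_pos: [0.4971, -0.2, 0.0362]
eef_rot: [3.14, -0.002, 1.027]
wrist_force: [0.4, 0.6, -2.1]
grip_width: 0.051
```

```bash
python3 -c "
from h import *
fx(.0353)"
```

```text
fixture x,y mm -35.02 0.46 F along 0.0 across 0.7 Fz -2.1
pos [ 0.4971 -0.2     0.0362] rot deg [ 1.799e+02 -1.200e-01  5.884e+01] t 11.75 delta cm [-0.05  0.    0.09] joints [ 0.2   0.47  0.16  1.97 -0.12  0.71  1.46] F [ 0.4  0.6 -2.1] g 0.051
twist [ 0.1  -0.12 -0.06]
```

```bash
python3 -c "
from h import *
p,d=optics.capture('side');c=cv2.resize(p[90:210,250:400],None,fx=5,fy=5,interpolation=cv2.INTER_CUBIC);cv2.imwrite('pics/s7.png',c[:,:,::-1])"
```

```text
(no output)
```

View pics/s7.png

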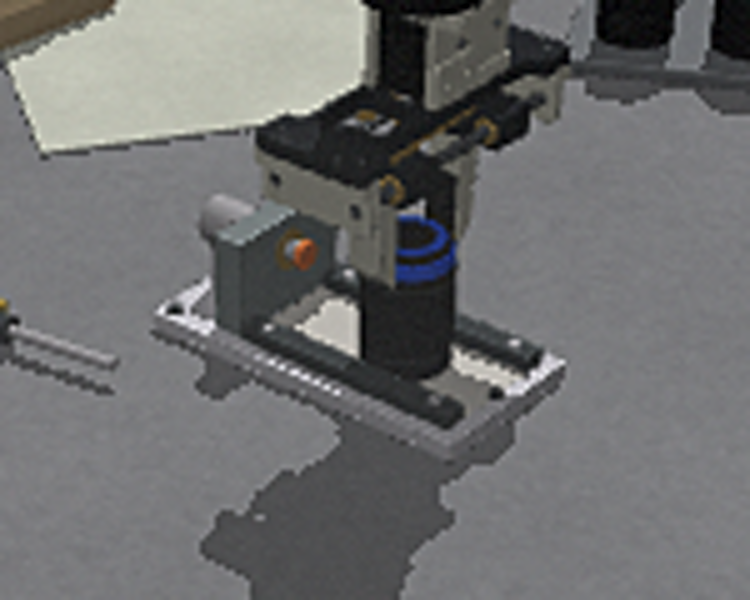

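Emit:
servo_tool:
  plan:
    - {"delta_pos": [-0.05,0.8,0],"twist": [0.1,-0.1,0],"grip": 4}
    - {"delta_pos": [0,0.8,0],"twist": [0,0,0],"grip": 4}
    - {"delta_pos": [0,0.8,0],"twist": [0,0,0],"grip": 4}
    - {"delta_pos": [0,0,0],"twist": [0,0,0],"grip": 4}
    - {"delta_pos": [0,0,0],"twist": [0,0,0],"grip": 4}

```text
t: 12.3
tool_pos: [0.52, -0.2146, 0.0361]
eef_rot: [3.141, -0.0, 1.027]
wrist_force: [-1.5, 0.6, 0.5]
grip_width: 0.0513
```

```bash
python3 -c "
from h import *
fx(.0357)"
```

```text
fixture x,y mm -7.91 -0.15 F along -1.6 across -0.3 Fz 0.5
pos [ 0.52   -0.2146  0.0361] rot deg [179.96  -0.    58.84] t 12.3 delta cm [0.02 0.   0.04] joints [ 0.21  0.51  0.16  1.9  -0.12  0.74  1.47] F [-1.5  0.6  0.5] g 0.0513
twist [ 0.04 -0.   -0.06]
```

Emit:
servo_tool:
  plan:
    - {"delta_pos": [0,0.6,-0.02],"twist": [0,0,0],"grip": 4}
    - {"delta_pos": [0,0.5,0],"twist": [0,0,0],"grip": 4}
    - {"delta_pos": [0,0.4,0],"twist": [0,0,0],"grip": 4}
    - {"delta_pos": [0,0,0],"twist": [0,0,0],"grip": 4}
    - {"delta_pos": [0,0,0],"twist": [0,0,0],"grip": 4}
  squeeze: 50

```text
t: 12.8
tool_pos: [0.5337, -0.2229, 0.0361]
eef_rot: [3.141, -0.0, 1.027]
wrist_force: [-1.3, 0.8, 1.3]
grip_width: 0.0506
```

```bash
python3 -c "
from h import *
fx(.0357)"
```

```text
fixture x,y mm 8.13 -0.24 F along -1.5 across 0.0 Fz 1.3
pos [ 0.5337 -0.2229  0.0361] rot deg [179.99  -0.    58.83] t 12.8 delta cm [0.02 0.   0.04] joints [ 0.22  0.53  0.16  1.86 -0.12  0.75  1.48] F [-1.3  0.8  1.3] g 0.0506
twist [ 0.01 -0.   -0.07]
```

Emit:
servo_tool:
  plan:
    - {"delta_pos": [0,0.3,-0.02],"twist": [0,0,0],"grip": 4}
    - {"delta_pos": [0,0.3,0],"twist": [0,0,0],"grip": 4}
    - {"delta_pos": [0,0.3,0],"twist": [0,0,0],"grip": 4}
    - {"delta_pos": [0,0,0],"twist": [0,0,0],"grip": 4}

```text
t: 13.2
tool_pos: [0.5378, -0.2254, 0.0361]
eef_rot: [-3.133, 0.0, 1.027]
wrist_force: [-2.3, 1.1, 2.5]
grip_width: 0.0508
```

```bash
python3 -c "
from h import *
fx(.0357)"
```

```text
fixture x,y mm 12.94 -0.26 F along -2.6 across -0.3 Fz 2.5
pos [ 0.5378 -0.2254  0.0361] rot deg [-1.7951e+02  2.0000e-02  5.8850e+01] t 13.2 delta cm [0.03 0.   0.04] joints [ 0.23  0.55  0.16  1.84 -0.12  0.77  1.48] F [-2.3  1.1  2.5] g 0.0508
twist [-0.49  0.02 -0.05]
```

Emit:
servo_tool:
  plan:
    - {"delta_pos": [0,0.3,-0.04],"twist": [-0.5,0,0],"grip": 4}
    - {"delta_pos": [0,0.3,0],"twist": [0,0,0],"grip": 4}
    - {"delta_pos": [0,0.3,0],"twist": [0,0,0],"grip": 4}
    - {"delta_pos": [0,0,0],"twist": [0,0,0],"grip": 4}

```text
t: 13.6
tool_pos: [0.5402, -0.2269, 0.0361]
eef_rot: [-3.131, 0.001, 1.028]
wrist_force: [-4.4, 3.4, 4.0]
grip_width: 0.0508
```

```bash
python3 -c "
from h import *
fx(.0357)"
```

```text
fixture x,y mm 15.71 -0.29 F along -5.5 across 0.7 Fz 4.0
pos [ 0.5402 -0.2269  0.0361] rot deg [-1.7937e+02  4.0000e-02  5.8880e+01] t 13.6 delta cm [0.03 0.   0.04] joints [ 0.23  0.55  0.16  1.83 -0.12  0.78  1.48] F [-4.4  3.4  4. ] g 0.0508
twist [-0.63  0.04 -0.02]
```

Emit:
servo_tool:
  plan:
    - {"delta_pos": [0,0.5,-0.08],"twist": [-0.8,0,0],"grip": 4}
    - {"delta_pos": [0,0.5,0],"twist": [-0.3,0,0],"grip": 4}
    - {"delta_pos": [0,0.5,0],"twist": [-0.3,0,0],"grip": 4}

```text
t: 13.9
tool_pos: [0.5461, -0.2305, 0.0361]
eef_rot: [-3.141, 0.001, 1.028]
wrist_force: [-10.5, 5.4, 12.3]
grip_width: 0.0509
```

```bash
python3 -c "
from h import *
fx(.0357)"
```

```text
fixture x,y mm 22.63 -0.31 F along -11.8 across -0.8 Fz 12.3
pos [ 0.5461 -0.2305  0.0361] rot deg [-1.7996e+02  7.0000e-02  5.8910e+01] t 13.9 delta cm [0.03 0.   0.04] joints [ 0.23  0.56  0.16  1.83 -0.12  0.77  1.48] F [-10.5   5.4  12.3] g 0.0509
twist [-0.04  0.07  0.01]
```

Emit:
servo_tool:
  plan:
    - {"delta_pos": [0,0.5,-0.1],"twist": [0,0,0],"grip": 4}
    - {"delta_pos": [0,0.5,-0.05],"twist": [0,0,0],"grip": 4}

```text
t: 14.1
tool_pos: [0.5473, -0.2313, 0.0363]
eef_rot: [-3.125, 0.002, 1.029]
wrist_force: [-11.9, 8.1, 12.0]
grip_width: 0.0504
```

```bash
python3 -c "
from h import *
fx(.0357)"
```

```text
fixture x,y mm 24.14 -0.38 F along -14.4 across 0.8 Fz 12.0
pos [ 0.5473 -0.2313  0.0363] rot deg [-1.7907e+02  1.1000e-01  5.8950e+01] t 14.1 delta cm [0.04 0.   0.06] joints [ 0.23  0.57  0.16  1.81 -0.12  0.8   1.49] F [-11.9   8.1  12. ] g 0.0504
twist [-0.93  0.11  0.05]
```

Emit:
servo_tool:
  plan:
    - {"delta_pos": [0,0.6,-0.15],"twist": [-0.8,0,0],"grip": 4}
    - {"delta_pos": [0,0.6,-0.1],"twist": [-0.4,0,0],"grip": 4}

```text
t: 14.3
tool_pos: [0.5473, -0.2313, 0.0363]
eef_rot: [-3.124, 0.003, 1.03]
wrist_force: [-14.2, 7.7, 13.1]
grip_width: 0.051
```

```bash
python3 -c "
from h import *
fx(.0357)"
```

```text
fixture x,y mm 24.13 -0.4 F along -16.2 across -0.8 Fz 13.1
pos [ 0.5473 -0.2313  0.0363] rot deg [-1.7899e+02  1.7000e-01  5.8990e+01] t 14.3 delta cm [0.04 0.   0.06] joints [ 0.23  0.57  0.16  1.8  -0.12  0.8   1.49] F [-14.2   7.7  13.1] g 0.051
twist [-1.01  0.17  0.09]
```

Emit:
servo_tool:
  plan:
    - {"delta_pos": [0,0.9,-0.2],"twist": [-0.5,0,0],"grip": 4}
    - {"delta_pos": [0,1.1,-0.2],"twist": [-0.5,0,0],"grip": 4}
    - {"delta_pos": [0,1.1,-0.2],"twist": [-0.5,0,0],"grip": 4}

```text
t: 14.6
tool_pos: [0.5464, -0.2309, 0.0363]
eef_rot: [-3.09, 0.005, 1.031]
wrist_force: [-22.5, 13.4, 21.1]
grip_width: 0.051
```

```bash
python3 -c "
from h import *
fx(.0357)
p,d=optics.capture('side');c=cv2.resize(p[90:210,250:400],None,fx=5,fy=5,interpolation=cv2.INTER_CUBIC);cv2.imwrite('pics/s8.png',c[:,:,::-1])
fx(.0357)"
```

```text
fixture x,y mm 23.08 -0.49 F along -26.2 across -0.1 Fz 21.1
pos [ 0.5464 -0.2309  0.0363] rot deg [-177.07    0.3    59.09] t 14.6 delta cm [0.05 0.   0.06] joints [ 0.24  0.59  0.16  1.77 -0.12  0.85  1.49] F [-22.5  13.4  21.1] g 0.051
twist [-2.93  0.31  0.18]
fixture x,y mm 23.04 -0.49 F along -26.6 across -0.6 Fz 19.8
pos [ 0.5463 -0.2308  0.0362] rot deg [-177.02    0.31   59.1 ] t 14.65 delta cm [0.05 0.   0.05] joints [ 0.24  0.59  0.16  1.77 -0.12  0.85  1.49] F [-23.1  13.2  19.8] g 0.0508
twist [-2.98  0.32  0.19]
```

View pics/s8.png

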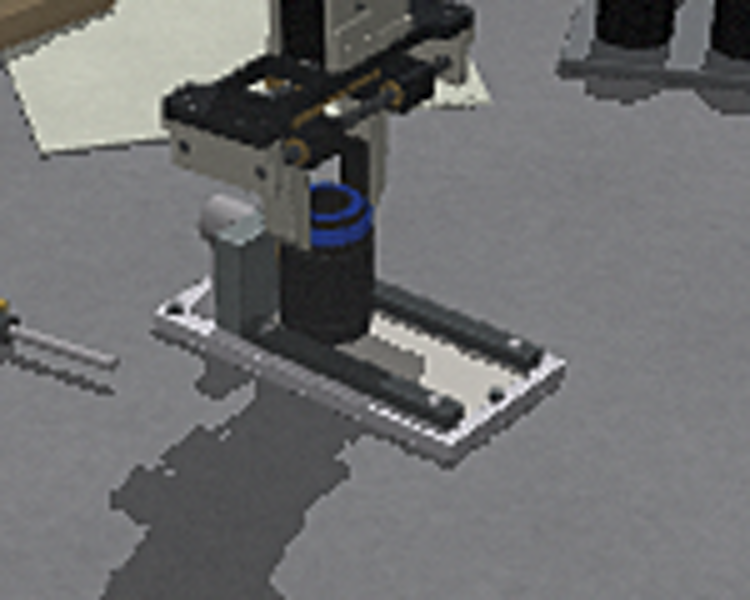

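Emit:
servo_tool:
  plan:
    - {"delta_pos": [0,0.5,-0.15],"twist": [-3,0.2,0],"grip": 4}
    - {"delta_pos": [0,0.5,-0.1],"twist": [-2.5,0.2,0],"grip": 4}

```text
t: 14.85
tool_pos: [0.5471, -0.2312, 0.0361]
eef_rot: [3.113, -0.001, 1.032]
wrist_force: [-7.6, 4.2, 5.1]
grip_width: 0.0508
```

```bash
python3 -c "
from h import *
fx(.0357)"
```

```text
fixture x,y mm 23.9 -0.4 F along -8.7 across -0.4 Fz 5.1
pos [ 0.5471 -0.2312  0.0361] rot deg [ 1.7837e+02 -5.0000e-02  5.9140e+01] t 14.85 delta cm [0.04 0.   0.04] joints [ 0.22  0.54  0.16  1.85 -0.12  0.73  1.48] F [-7.6  4.2  5.1] g 0.0508
twist [ 1.63 -0.05  0.24]
```

Emit:
servo_tool:
  plan:
    - {"delta_pos": [0,0.9,-0.1],"twist": [0.5,0,0],"grip": 4}

```text
t: 14.95
tool_pos: [0.5484, -0.232, 0.0363]
eef_rot: [3.133, -0.001, 1.033]
wrist_force: [-22.8, 14.3, 16.8]
grip_width: 0.0504
```

```bash
python3 -c "
from h import *
fx(.0357)"
```

```text
fixture x,y mm 25.42 -0.39 F along -26.9 across 0.5 Fz 16.8
pos [ 0.5484 -0.232   0.0363] rot deg [ 1.795e+02 -3.000e-02  5.918e+01] t 14.95 delta cm [0.04 0.   0.06] joints [ 0.23  0.55  0.16  1.83 -0.12  0.76  1.49] F [-22.8  14.3  16.8] g 0.0504
twist [ 0.5  -0.03  0.28]
```

```bash
python3 -c "
from h import *
for i in range(8):
    p,d=optics.capture('side')
    if i%2: fx(.0357)
c=cv2.resize(p[90:210,250:400],None,fx=5,fy=5,interpolation=cv2.INTER_CUBIC);cv2.imwrite('pics/s9.png',c[:,:,::-1])
"|grep -v twist
```

```text
fixture x,y mm 25.1 -0.4 F along -19.0 across 0.8 Fz 15.8
pos [ 0.5481 -0.2318  0.0361] rot deg [ 1.7971e+02 -2.0000e-02  5.9170e+01] t 15.05 delta cm [0.04 0.   0.04] joints [ 0.23  0.56  0.16  1.83 -0.12  0.77  1.49] F [-15.8  10.5  15.8] g 0.0506
fixture x,y mm 25.12 -0.41 F along -19.0 across 0.3 Fz 14.9
pos [ 0.5481 -0.2318  0.0361] rot deg [ 1.7968e+02 -2.0000e-02  5.9170e+01] t 15.15 delta cm [0.04 0.   0.04] joints [ 0.23  0.55  0.16  1.83 -0.12  0.77  1.49] F [-16.1  10.1  14.9] g 0.051
fixture x,y mm 25.13 -0.42 F along -19.5 across -0.5 Fz 14.9
pos [ 0.5481 -0.2319  0.0361] rot deg [ 1.7967e+02 -1.0000e-02  5.9170e+01] t 15.25 delta cm [0.04 0.   0.04] joints [ 0.23  0.55  0.16  1.83 -0.12  0.77  1.49] F [-17.    9.6  14.9] g 0.0505
fixture x,y mm 25.15 -0.39 F along -20.0 across -1.6 Fz 14.3
pos [ 0.5482 -0.2318  0.0361] rot deg [ 1.7967e+02 -2.0000e-02  5.9170e+01] t 15.35 delta cm [0.04 0.   0.04] joints [ 0.23  0.55  0.16  1.83 -0.12  0.76  1.49] F [-18.    9.   14.3] g 0.0512
```

View pics/s9.png

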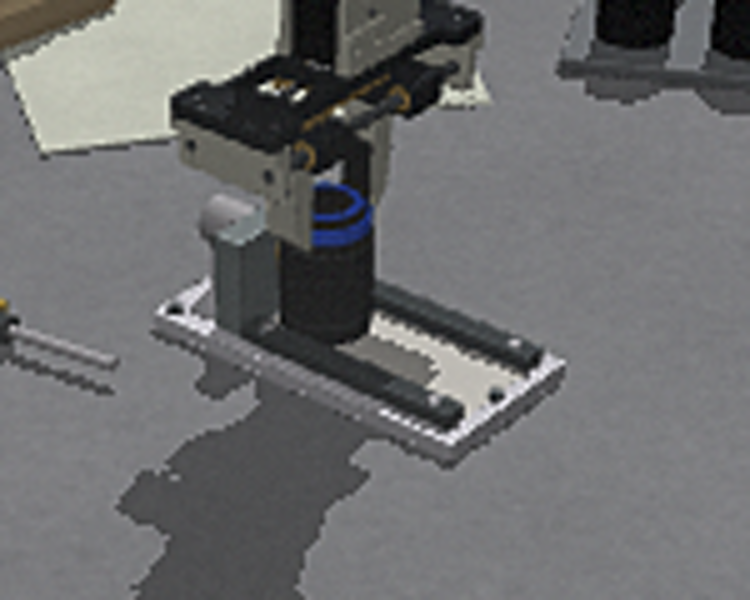

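```bash
python3 -c "
from h import *
for l in('barrel_silver','barrel_red','dispenser','blow_gun'):
    p,d=optics.capture('top'); q=pinpoint(l,'top')[:1]; print(l,[(round(x['p'],2),ray('top',x['uv'],.003).round(3)) for x in q])
p,d=optics.capture('side'); m=cut_out('barrel','side'); C=cloud('side',d)
print([(round(x['p'],2),x['mask'].sum()) for x in m])
a=np.array([.8563,-.5165]);n=np.array([.5165,.8563]);Q=C[m[0]['mask']]
for lo,hi in((.015,.03),(.03,.045),(.045,.06),(.06,.07)):
    s=Q[(Q[:,2]>lo)&(Q[:,2]<hi)]; print(lo,len(s),'x min/max',np.percentile((s[:,:2]@a-.564)*1000,[3,50,97]).round(1),'y',np.percentile((s[:,:2]@n-.085)*1000,[3,97]).round(1))
fx(.0357)
p,d=optics.capture('top');c=cv2.resize(p[190:330,330:460],None,fx=5,fy=4.2);cv2.imwrite('pics/t9.png',c[:,:,::-1])
"
```

```text
barrel_silver [(0.8, array([0.603, 0.168, 0.003]))]
barrel_red [(0.85, array([0.505, 0.276, 0.003]))]
dispenser [(0.69, array([0.756, 0.072, 0.003]))]
blow_gun [(0.6, array([ 0.774, -0.21 ,  0.003]))]
[(0.85, np.int64(473))]
0.015 74 x min/max [-2.2  7.1 41.1] y [-8.1 27.1]
0.03 83 x min/max [-1.9  9.7 39.6] y [-12.2  28.1]
0.045 84 x min/max [-1.7  9.2 38.5] y [-10.5  28.3]
0.06 58 x min/max [ 0.3 10.1 39.6] y [-13.4  28.7]
fixture x,y mm 25.12 -0.43 F along -18.7 across 0.3 Fz 13.4
pos [ 0.5481 -0.2319  0.0361] rot deg [ 1.7967e+02 -1.0000e-02  5.9170e+01] t 15.85 delta cm [0.04 0.   0.04] joints [ 0.23  0.55  0.16  1.83 -0.12  0.76  1.49] F [-15.9   9.9  13.4] g 0.0506
twist [ 0.33 -0.02  0.27]
```

View pics/t9.png

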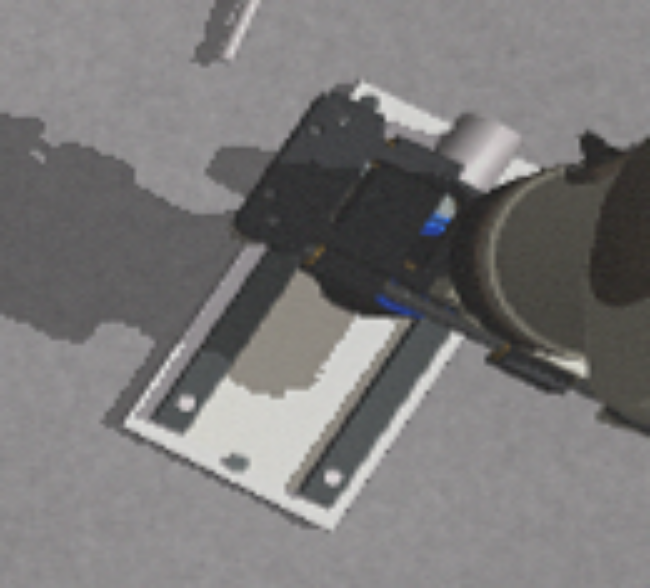

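```bash
python3 -c "
from h import *
print(workorder.close_job()); fx(.0357)"
```

```text
the job is handed in; nothing more can be done
None
the job is handed in; nothing more can be done
```

I stood the blue-ringed barrel upright in the channel, slid it in the grip past the plunger to the fence, and handed the job in still holding it there. The hand-in gives no verdict.

**Last checks before hand-in:**
- **Position:** Steady for 0.8 s with the tool 0.4 mm off the channel's centre line and tilted 0.3°. It read x = 25.1 mm along the fixture, against the 23 mm given for the fence. I put the difference down to calibration and a small shift in the grip. The barrel stopped moving forward as the push rose, so it was on a hard stop.
- **Force:** The push along the channel was steady at 19–20 N. I estimate 5–8 N of that is on the fence, after the plunger's 10 N and floor friction; the fence and plunger forces themselves were not measured. The floor was carrying about 15–17 N.
- **Bystanders:** Both other barrels, the dispenser and the blow gun were found where they started, within about 7 mm (camera noise).

**What didn't go smoothly:** On the first firm push the tool tilted up to 3°. I eased off, straightened it and pressed again. The highest push force I read was 27 N, under the 60 N crush limit.

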